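# Handlamp off its charger, chest shut

### The job

Take the orange handlamp by its handle off the charging cradle in the open blue chest and set it down upright on the table, without dropping it, about a hand's breadth from the dark steel coupon that lies to one side of the chest, and with its lens facing the coupon. Then close the chest: press the red pad at the knee of the locked lid stay down until the stay folds, and lower the lid fully shut without slamming it. Leave the coupon, pipe ring, nut and marker where they lie.

Things in the scene. Friction and masses are not known exactly. Their poses are not given: they have to be found in the camera images.
- lamp_center (a point): Cordless orange and black handlamp, loose, 112 (x) x 72 (y) x 117 (z) mm, about 0.5 kg. This point is its centre, 58 mm above its flat underside; z up, its round lens faces the lamp's -x. It stands in a charging cradle in the chest, lens to the chest's front, underside 28 mm above the table; a rim 10 mm high surrounds its foot with 2 mm play: lift it straight up.
- lamp_handle (a point): Middle of the lamp's straight black carrying handle, 50 mm above and 8 mm behind (+x) lamp_center: a bar 18 mm wide (y) and 18 mm high that runs along the lamp's x, free over 48 mm between its two posts, with 27 mm of clear space under it. Pinch it across y from above. The lamp is nearly balanced here.
- coupon_center (a point): Centre of the loose dark blue-grey steel coupon, 50 (x) x 100 (y) x 6 mm, that lies on the table to the left or to the right of the chest: the piece to be lit.
- chest: Fixed blue sheet-steel chest, 210 (x) x 270 (y) mm, rim at z = 135 mm, walls 4 mm; origin under its centre, front (latches, grip) faces its -x, the lid is hinged along its back at +x. The cradle is in its middle. Lift the lamp clear of the rim and, to the left, of the stay (its pad is 178 mm above the table).
- lid_hinge (a point): Middle of the lid's hinge line, at the top of the chest's back wall; axes as the chest's; the line runs along y.
- lid_edge (a point): Middle of the lid's free edge on its outer face, 215 mm from the hinge line and 18 mm off the plane through hinge line and rim. The lid (216 x 280 mm sheet steel, 16 mm deep rim) stands about upright when open, free edge 350 mm above the table, inner side to the front; to shut it, the free edge comes over to the front (chest's -x) and down: push from behind (outer face), then from above.
- lid (a joint): Lid angle: 0 = open as found (3 degrees past upright), 1.62 rad = fully shut. Its hinges are stiff: it stays where it is left and moves with about 2 to 6 N at the free edge; while the stay is locked it will not close.
- knee_pad (a point): Top of the red thumb pad, 26 x 24 mm, on the knee of the folding lid stay (two flat 106 mm links from the left wall's front to the lid near its hinge), inside the chest's left (+y) wall, 40 mm above the rim. Press it straight down: dead centre is passed after about 5 mm; pressed 20 to 30 mm it stays folded when let go (the lid leans forward a little with it). It takes about 2 to 8 N.
- knee (a joint): Knee of the stay: 0 = locked straight (against its stop, just over centre), 0.1 = dead centre, grows as it folds downward: about 0.24 rad with the pad pressed down 12 mm, 0.6 with 29 mm, 1.88 with the lid shut.
- ring_center (a point): Grey pipe ring, 60 mm across, 24 mm high, a bystander; this point is its middle.
- nut_center (a point): Hex nut, 28 mm, a bystander; this point is its middle.
- marker_center (a point): Marker pen, 136 mm long with a red cap, a bystander; this point is its middle.
There are look-alikes about, which are no part of the job. Of the things that look like the part that bears coupon_center, the smaller one is meant.

How it is judged:
On the way, in this order (a step that is already met when the one before it is completed fails the run):
1. the lamp stands upright on the table, lens facing the coupon, the stay still locked (height (world z) of lamp_center below 0.066 m and angle between lamp_center's own z axis and vertical below 0.15 rad and x of coupon_center in the frame of lamp_center between -0.23 and -0.09 m and y of coupon_center in the frame of lamp_center between -0.045 and 0.045 m and contact force between lamp and the fingers below 0.1 N and value of joint knee below 0.15 rad), for 0.2 s.
2. the knee of the stay is broken downward while the lid still stands (value of joint knee above 0.22 rad and value of joint lid below 0.5 rad), for 0.1 s.
At the end, for the whole second after the job is handed in: the lamp stands upright (within 8 degrees) on the table, released and at rest, with the coupon's centre 90 to 230 mm in front of the lamp's centre and within 45 mm of its lens axis sideways; the lid is shut (joint above 1.58 of 1.62 rad) (height (world z) of lamp_center below 0.066 m and angle between lamp_center's own z axis and vertical below 0.15 rad and x of coupon_center in the frame of lamp_center between -0.23 and -0.09 m and y of coupon_center in the frame of lamp_center between -0.045 and 0.045 m and value of joint lid above 1.58 rad and linear speed of lamp below 0.02 m/s); the robot touches nothing.
It fails at once if the lamp is dropped: it moves faster than 0.5 m/s within 20 mm of the table (height (world z) of lamp_center below 0.078 m and linear speed of lamp above 0.5 m/s).
It fails at once if the lamp is tipped by more than 45 degrees (angle between lamp_center's own z axis and vertical above 0.8 rad).
It fails at once if the lid is slammed: faster than 2.5 rad/s in the last quarter of its way (value of joint lid above 1.2 rad and velocity of joint lid above 2.5 rad/s).
It fails at once if the coupon is pushed more than 20 mm (distance of coupon_center from where it was at the start of the episode above 0.02 m).
It fails at once if the ring, the nut or the marker is moved more than 30 mm (distance of any of ring_center, nut_center, marker_center from where it was at the start of the episode above 0.03 m).
It also fails if it takes over 64 s, if anything falls off the work surface, if the arm or the gripper's body presses on something with over 40 N, if the wrist force passes 120 N, or if a joint passes its speed limit or range.

### The arm

A 7-joint arm with a two-finger parallel gripper is mounted at the origin on a cart in front of the work surface, level with it; the furniture and walls round the work are solid. World frame = base frame: x ahead of the robot, y to its left, z up, the work surface at z = 0. Lengths are in m, angles in rad, forces in N, time in s.
With the tool pointing down it reaches from about 0.425 to 0.95 m from the base axis. Payload 4.7 kg.
Tool frame: the origin (TCP) lies on the centre line of the jaws, within the pads' length; the fingertips stand 11 mm ahead of it and the grasp point (between the pads) lies 8 mm behind it (arm.tips_ahead is the distance from the TCP to the fingertips, in m); z points along the fingers, y is the line along which they close (so a half turn about z gives the same grasp; the last joint's range is limited). The gripper opens to 85 mm and grips with 20 to 120 N. Pads are 22 mm wide; open, the fingers measure 114 mm over their backs; the gripper's body (76 mm by 85 mm) begins 54 mm behind the grasp point. The pads swing forward as they close: fully open they stand 13 mm farther back than shut.
Start: joints at [-1.307, 0.469, -0.049, 1.532, 0.024, 1.141, -0.082], TCP at [0.195, 0.646, 0.242] pointing down, gripper open.
Joint ranges: [-2.59, 2.59], [-0.33, 1.99], [-1.39, 1.29], [0.1, 2.45], [-1.04, 4.18], [0.21, 1.99], [-2.66, 2.66]. Speed limits (rad/s): [2.57, 2.57, 3.14, 3.14, 3.14, 3.14, 3.14].

### API

Orientations are given as a unit quaternion [x, y, z, w].
In Python, from plant import arm gives the robot as it stands.
- The arm moves only by the tool jog_arm, never from a script. Its argument "steps" is a list of rows, each a list of 5 numbers: the shift along the tool's x, y, z in cm, then the turn about the tool's z in degrees, then the opening, from 0 (shut) to 1 (fully open). In form: [[x, y, z, turn, gripper], ...]. A call has 1 to 5 rows; each row shifts and turns the commanded pose from where the row before left it, along the tool's axes as they then stand; what a row does not reach is not made up. A row lasts 1/12 s, in which the tool goes at most 41.7 mm and 7.16 degrees, less where a joint would pass 70% of its speed; a pose out of reach is approached as far as the arm can. A call with a gripper value outside its range is refused whole. The fingers move at their own pace and stop on an object; "squeeze" is the grip in N (left out, the last holds). Time passes only in rows, so rows that do not move let the fingers close. It gives the time, the measured TCP pose, the force, the opening and the grip force at its end, in the units of the state.
- arm.observe(): the state, without advancing time (a new reading comes with each control period).
- arm.get_image(name): name is "side" or "top" or "wrist"; returns the picture (400x640x3 uint8, red, green, blue); there is no depth.
- arm.camera_params(name): a dict with "camera_matrix" (3x3 intrinsics, pixels), "rvec" (rotation vector, rad) and "tvec" (3), from world to camera coordinates, as OpenCV has them. Camera axes: x right, y down, z forward; pixel columns grow to the right and rows downward; lengths in m; the calibration is good to about 2 mm. A picture is of the moment at which its call begins: read the wrist's pose just before it. camera_params takes no time and is no camera call; for the wrist camera it gives the pose at the moment of the call.
- arm.finish_job(): hands the job in; it is judged then, once.
The state is a dict: "time": time; "joint_positions": joint angles; "dq": joint speeds; "joint_torque": joint torques, N m; "position": TCP position; "tcp_rot": TCP orientation; "ft_force": force on the tool from outside, world axes, zero at the start; "torque": the same for the moment, N m; "finger_gap": finger opening in m; "gripper_force": force on a finger pad.
Only numpy, scipy, OpenCV 4.12 (cv2) and the standard library are available. Lean on these libraries where they do the work, as an engineer would, in place of code of your own. Each camera call takes 0.05 s, during which the arm holds its last target. There are 200 camera calls.

## Working session

There is one attempt and no reset: what is moved stays moved. The work goes in short steps, Python scripts to look and compute and a tool call to move; the robot and the scene stay as the last step left them, time stands still between calls to the robot, and variables do not carry over. Pictures are saved under pics/ and viewed, at most 10 in all, crops included, and the job is handed in when it is done.

Besides the shell and the picture viewer there is one more tool, called as name([rows], argument=value, ...), one row to a line, values as JSON. jog_arm: Moves the arm, as the interface text tells. Its arguments: {"type":"object","properties":{"steps":{"type":"array","items":{"type":"array","items":{"type":"number"}}},"squeeze":{"type":"number"}},"required":["steps"]}

```bash
ls; mkdir -p pics; python3 - <<'E'
from plant import arm
import cv2,numpy as np
s=arm.observe();print(s['time'],s['position'],s['tcp_rot'],s['finger_gap'],arm.tips_ahead)
for n in('side','top'):
    im=arm.get_image(n);cv2.imwrite(f'pics/{n}0.png',im[...,::-1])
    p=arm.camera_params(n);R=cv2.Rodrigues(np.array(p['rvec']))[0];print(n,-R.T@np.array(p['tvec']).ravel(),R[2],p['camera_matrix'])
E
```

```text
pics
0.0 [0.19459655 0.64574718 0.24125897] [ 1.45825105e-01  9.89309897e-01 -9.74583532e-04 -1.26815685e-04] 0.08530298325568697 0.011
side [ 0.53412974 -1.44313713  1.13754258] [ 0.02446861  0.84288865 -0.53753141] [[467.14878357   0.         319.4372969 ]
 [  0.         467.14878357 205.23145341]
 [  0.           0.           1.        ]]
top [0.36226675 0.03652591 1.61538627] [ 0.13667626  0.00443764 -0.99060583] [[450.94977536   0.         320.30541655]
 [  0.         450.94977536 193.10282697]
 [  0.           0.           1.        ]]
```

View pics/top0.png

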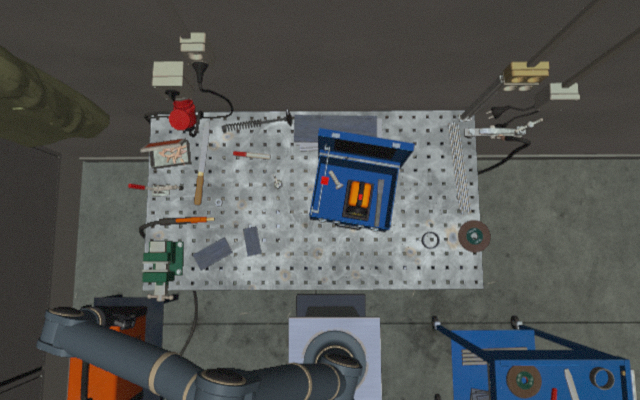

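View pics/side0.png

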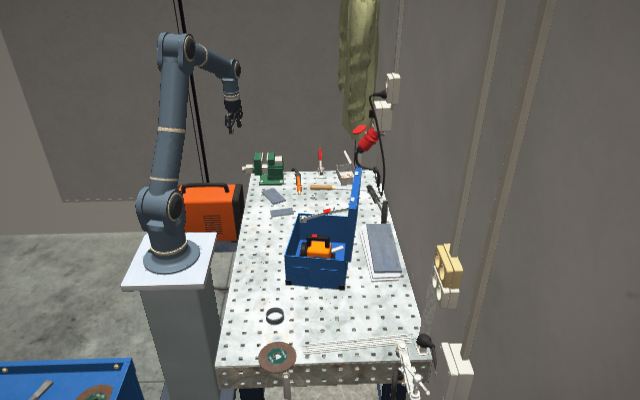

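The top view shows the chest at about (355,185), the lamp at (359,198) and the red knee pad at (325,181). The smaller coupon is at (252,241), with a larger look-alike at (212,252), the ring at (430,240), the nut at (278,184) and the marker at (252,155). Next I measure these.

```bash
cat > h.py <<'E'
from plant import arm
import cv2,numpy as np
def cam(n):
    p=arm.camera_params(n);R=cv2.Rodrigues(np.array(p['rvec'],float))[0];t=np.array(p['tvec'],float).ravel();return np.array(p['camera_matrix']),R,t
def ray(c,uv):
    K,R,t=c;d=R.T@np.linalg.inv(K)@np.array([uv[0],uv[1],1.]);return -R.T@t,d/np.linalg.norm(d)
def onz(c,uv,z):
    o,d=ray(c,uv);return o+d*(z-o[2])/d[2]
def tri(c1,u1,c2,u2):
    o1,d1=ray(c1,u1);o2,d2=ray(c2,u2);s=np.linalg.lstsq(np.c_[d1,-d2],o2-o1,rcond=None)[0]
    a,b=o1+s[0]*d1,o2+s[1]*d2;return (a+b)/2,np.linalg.norm(a-b)
def blobs(m,box,amin=15):
    x0,y0,x1,y1=box;mm=np.zeros(m.shape,np.uint8);mm[y0:y1,x0:x1]=m[y0:y1,x0:x1]
    return [c for c in cv2.findContours(mm.astype(np.uint8),cv2.RETR_EXTERNAL,cv2.CHAIN_APPROX_NONE)[0] if cv2.contourArea(c)>=amin]
def cen(c):
    m=cv2.moments(c);return np.array([m['m10']/m['m00'],m['m01']/m['m00']])
E
python3 - <<'E'
from h import *
np.set_printoptions(precision=4,suppress=True)
T=cam('top');S=cam('side')
t=cv2.imread('pics/top0.png');s=cv2.imread('pics/side0.png')
ht=cv2.cvtColor(t,cv2.COLOR_BGR2HSV);hs=cv2.cvtColor(s,cv2.COLOR_BGR2HSV)
print('coupon hsv',ht[241,252],'table',ht[262,270])
m=(ht[...,2]<135)&(ht[...,1]>25)&(ht[...,0]>95)&(ht[...,0]<135)
for c in blobs(m,(185,215,275,280),80):
    r=cv2.minAreaRect(c);b=cv2.boxPoints(r);P=np.array([onz(T,q,.006) for q in b])
    print('coupon',cen(c),onz(T,cen(c),.006),np.linalg.norm(P[1]-P[0]),np.linalg.norm(P[2]-P[1]),[np.degrees(np.arctan2(*(P[i+1]-P[i])[1::-1])) for i in(0,1)])
red=lambda h:((h[...,0]<6)|(h[...,0]>174))&(h[...,1]>150)&(h[...,2]>100)
ps=[(cen(c),cv2.contourArea(c)) for c in blobs(red(ht),(310,150,345,200),5)];print('pad top',ps)
pq=[(cen(c),cv2.contourArea(c)) for c in blobs(red(hs),(290,190,350,250),3)];print('pad side',pq)
for a in ps:
    print(onz(T,a[0],.178),[tri(T,a[0],S,b[0]) for b in pq])
org=lambda h:(h[...,0]>7)&(h[...,0]<22)&(h[...,1]>150)&(h[...,2]>130)
for c in blobs(org(ht),(335,170,385,225),10): print('lamp top',cen(c),cv2.contourArea(c),cv2.minAreaRect(c),onz(T,cen(c),.1))
for c in blobs(org(hs),(295,225,345,270),10): print('lamp side',cen(c),cv2.contourArea(c),cv2.boundingRect(c))
a=cv2.resize(t[120:270,230:400],None,fx=4.7,fy=4,interpolation=cv2.INTER_CUBIC)
cv2.imwrite('pics/tc.png',cv2.resize(t[120:270,200:400],None,fx=4,fy=4,interpolation=cv2.INTER_CUBIC))
cv2.imwrite('pics/sc.png',cv2.resize(s[160:295,240:400],None,fx=4.4,fy=4.4,interpolation=cv2.INTER_CUBIC))
E
```

```text
coupon hsv [108  39  98] table [ 85  10 156]
coupon [211.983  253.4219] [0.3704 0.4282 0.006 ] 0.1267424386336519 0.06963203933141004 [np.float64(-61.35616117111782), np.float64(-150.22582805311387)]
coupon [251.7001 240.9058] [0.414  0.2882 0.006 ] 0.04914640793049708 0.09864818621829216 [np.float64(-80.76337710400968), np.float64(-169.67173816895212)]
pad top [(array([324.2344, 180.1771]), 32.0)]
pad side [(array([313.8333, 235.1944]), 6.0), (array([326.5, 210.5]), 12.0)]
[0.6027 0.0301 0.178 ] [(array([0.5868, 0.0261, 0.0711]), np.float64(0.06698161546410047)), (array([0.6034, 0.0301, 0.1737]), np.float64(2.4145060805244954e-05))]
lamp top [365.9331 195.145 ] 119.5 ((365.66217041015625, 195.0270233154297), (6.904757499694824, 23.837852478027344), 9.462321281433105) [ 0.5636 -0.1113  0.1   ]
lamp top [353.8054 193.2366] 143.0 ((353.8783874511719, 193.229736328125), (7.39795446395874, 23.509056091308594), 9.462322235107422) [ 0.5704 -0.0703  0.1   ]
lamp side [318.0585 249.3817] 262.0 (307, 241, 24, 17)
```

View pics/tc.png

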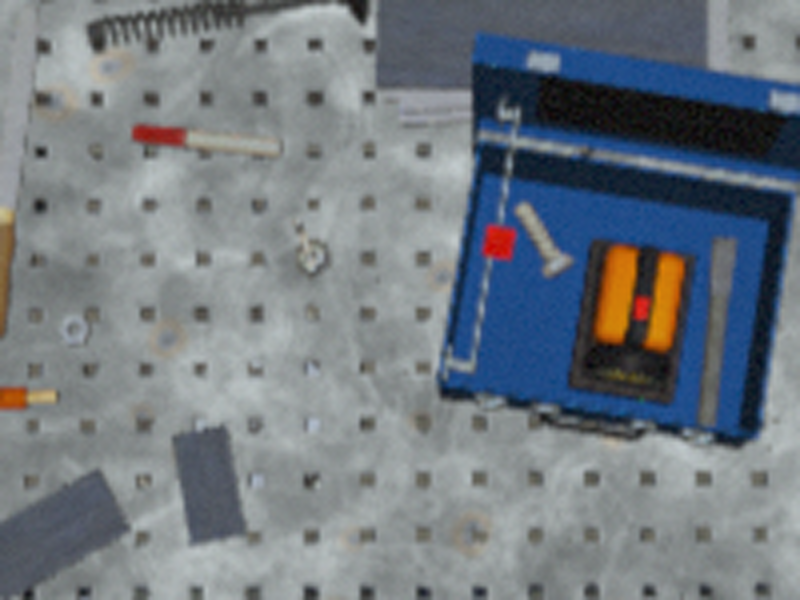

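View pics/sc.png

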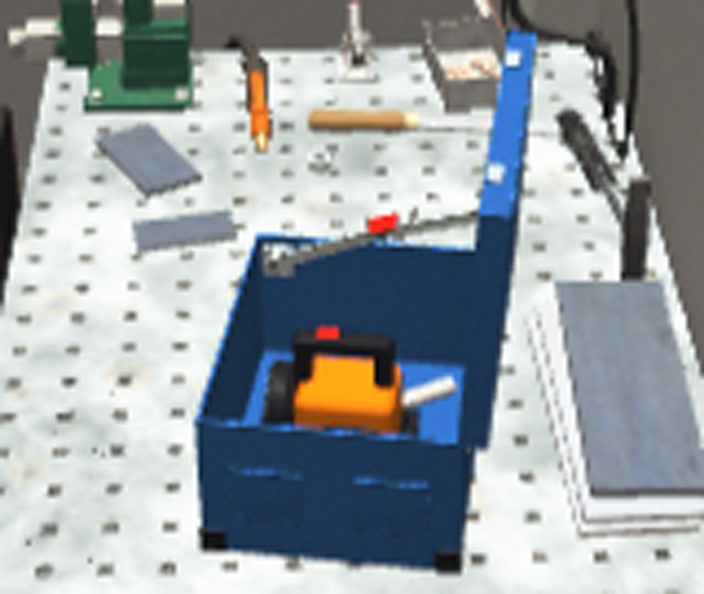

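The crops confirm the lamp stands lens to the front, with its handle about along image-vertical and a red button on the handle. The stay has its pad at (324,180). The floor left of the chest at x≈0.57, y≈0.28 is free.

```bash
python3 - <<'E'
from h import *
np.set_printoptions(precision=4,suppress=True)
T=cam('top');S=cam('side')
t=cv2.imread('pics/top0.png');ht=cv2.cvtColor(t,cv2.COLOR_BGR2HSV)
m=(ht[...,0]>7)&(ht[...,0]<22)&(ht[...,1]>150)&(ht[...,2]>130)
for c in blobs(m,(335,170,385,225),10):
    P=np.array([onz(T,q[0],.1)[:2] for q in c]).astype(np.float32)
    r=cv2.minAreaRect(P);print('orange',r)
tc=lambda u,v:(u/4+200-.4,v/4+120-.4); sc=lambda u,v:(u/4.4+240-.4,v/4.4+160-.4)
print('button',tri(T,tc(641,307),S,sc(327,333)))
a,b=onz(S,sc(297,336),.145),onz(S,sc(393,341),.145);print('handle ends z.145',a,b,(a+b)/2,np.hypot(*(b-a)[:2]))
# lid top edge / hinge, chest rim corners
for n,uv,z in(('rimFL',tc(443,392),.135),('rimFR',tc(760,440),.135),('lidL',tc(474,36),.35),('hook',tc(312,255),.01),('nut?',tc(75,328),.01),('ring',(430,240),.024),('marker',tc(207,141),.008)): print(n,onz(T,uv,z))
print('lidR tri? L', onz(S,sc(535,36),.35), onz(S,sc(487,212),.35))
from scipy.spatial.transform import Rotation as Ro
print(Ro.from_quat(arm.observe()['tcp_rot']).as_matrix())
E
```

```text
orange ((0.564193069934845, -0.11038362979888916), (0.023329468443989754, 0.0815492793917656), 79.57347106933594)
orange ((0.5705478191375732, -0.07056334614753723), (0.025065584108233452, 0.08058461546897888), 79.89672088623047)
button (array([ 0.5532, -0.0868,  0.1453]), np.float64(0.0009621524609301533))
handle ends z.145 [ 0.5282 -0.0896  0.145 ] [ 0.606  -0.0998  0.145 ] [ 0.5671 -0.0947  0.145 ] 0.0784331659956588
rimFL [0.4853 0.0762 0.135 ]
rimFR [ 0.4448 -0.1833  0.135 ]
lidL [0.725  0.0478 0.35  ]
hook [0.62   0.1976 0.01  ]
nut? [0.5547 0.4097 0.01  ]
ring [ 0.414  -0.3405  0.024 ]
marker [0.7259 0.2944 0.008 ]
lidR tri? L [0.7278 0.0345 0.35  ] [ 0.6652 -0.2272  0.35  ]
[[-0.9574  0.2886 -0.0004]
 [ 0.2886  0.9574 -0.0016]
 [-0.0001 -0.0017 -1.    ]]
```

jog_arm([
  [0,0,-2,-6.8,1],
  [-3.3,-2.2,-0.6,0,1],
  [-3.3,-2.2,-0.6,0,1],
  [-3.3,-2.2,-0.6,0,1],
  [-3.3,-2.2,-0.6,0,1],
], squeeze=60)

```text
time: 0.52
position: [0.3104, 0.5352, 0.2861]
tcp_rot: [0.087, 0.996, -0.0, -0.0]
ft_force: [0.6, 0.4, 0.4]
finger_gap: 0.0855
gripper_force: 0.0
```

jog_arm([
  [-3.3,-2.2,-0.6,0,1],
  [-3.3,-2.2,-0.6,0,1],
  [-3.3,-2.2,-0.6,0,1],
  [-3.2,-2.2,-0.4,0,1],
  [-3.2,-2.2,0,0,1],
])

```text
time: 0.93
position: [0.4524, 0.3987, 0.3091]
tcp_rot: [0.087, 0.996, 0.001, 0.0]
ft_force: [0.4, 0.7, -0.6]
finger_gap: 0.0855
gripper_force: 0.0
```

jog_arm([
  [-1.55,-3.55,0,0,1],
  [-1.55,-3.55,0,0,1],
  [-1.55,-3.55,0,0,1],
  [-1.55,-3.55,0,0,1],
  [-1.55,-3.55,0,0,1],
])

```text
time: 1.35
position: [0.4965, 0.2099, 0.308]
tcp_rot: [0.087, 0.996, -0.0, -0.0]
ft_force: [0.9, 0.7, 0.9]
finger_gap: 0.0853
gripper_force: 0.0
```

jog_arm([
  [-1.55,-3.55,0,0,1],
  [-1.55,-3.55,0,0,1],
  [-1.55,-3.55,0,0,1],
  [-1.55,-3.55,0,0,1],
  [-1.55,-3.55,0,0,1],
])

```text
time: 1.77
position: [0.542, 0.0218, 0.3081]
tcp_rot: [0.087, 0.996, 0.0, -0.0]
ft_force: [0.9, 0.3, 0.4]
finger_gap: 0.0854
gripper_force: 0.0
```

jog_arm([
  [-1.55,-3.55,0,0,1],
  [-1.55,-3.55,0,0,1],
  [-1.55,-3.5,0,0,1],
  [0,0,0,0,1],
  [0,0,0,0,1],
])

```text
time: 2.18
position: [0.5692, -0.0918, 0.3078]
tcp_rot: [0.09, 0.996, -0.0, -0.0]
ft_force: [0.2, 0.6, -0.5]
finger_gap: 0.0852
gripper_force: 0.0
```

```bash
python3 - <<'E'
from h import *
np.set_printoptions(precision=4,suppress=True)
W=cam('wrist');s=arm.observe();print(s['time'],s['position'],s['tcp_rot'])
im=arm.get_image('wrist')[...,::-1].copy();cv2.imwrite('pics/w1.png',im)
K,R,t=W;print('cam',-R.T@t,R[2])
h=cv2.cvtColor(im,cv2.COLOR_BGR2HSV)
m=(h[...,0]>7)&(h[...,0]<22)&(h[...,1]>150)&(h[...,2]>110)
for c in blobs(m,(0,0,640,400),400):
    P=np.array([onz(W,q[0],.1)[:2] for q in c]).astype(np.float32);print('orange',cen(c),cv2.minAreaRect(P))
m=((h[...,0]<6)|(h[...,0]>174))&(h[...,1]>150)&(h[...,2]>100)
for c in blobs(m,(0,0,640,400),100): print('red',cen(c),cv2.contourArea(c),onz(W,cen(c),.145),onz(W,cen(c),.178))
E
```

```text
2.1833 [ 0.5692 -0.0918  0.3078] [ 0.0898  0.996  -0.0004 -0.0005]
cam [ 0.5039 -0.0802  0.4394] [ 0.2564 -0.0485 -0.9653]
orange [304.1271 171.631 ] ((0.563828706741333, -0.1098780706524849), (0.0236238781362772, 0.0805436372756958), 79.42052459716797)
orange [344.2068 171.1506] ((0.570448637008667, -0.0680355578660965), (0.02247479557991028, 0.08034942299127579), 81.04336547851562)
red [473.0557 206.3433] 819.5 [0.6148 0.043  0.145 ] [0.6024 0.0292 0.178 ]
red [324.5127 166.5927] 243.5 [ 0.5534 -0.0863  0.145 ] [ 0.5478 -0.0857  0.178 ]
```

View pics/w1.png

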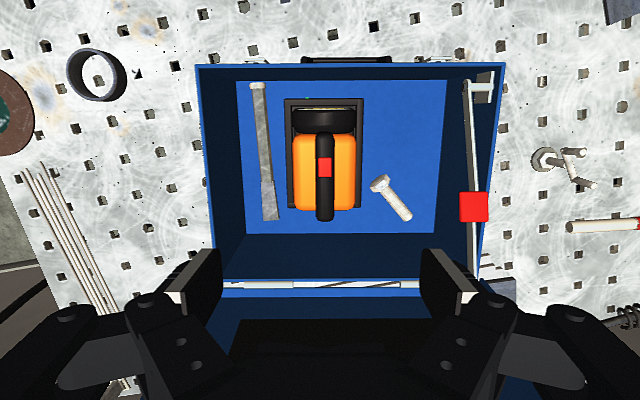

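The wrist view shows the handle at columns 316–334, rows 128–222, right between the fingers. The pad is at (473,206), which gives (0.602,0.029) and matches the first measurement. I go down and grip.

jog_arm([
  [0.25,0.25,4,0,1],
  [0,0,4,0,1],
  [0,0,4,0,1],
  [0,0,3.5,0,1],
  [0,0,2.4,0,0.7],
], squeeze=70)

```text
time: 2.65
position: [0.5655, -0.0829, 0.1258]
tcp_rot: [0.085, 0.996, 0.001, -0.003]
ft_force: [-0.4, 0.2, -0.1]
finger_gap: 0.0749
gripper_force: 0.0
```

jog_arm([
  [0,0,0,0,0.4],
  [0,0,0,0,0.2],
  [0,0,0,0,0],
  [0,0,0,0,0],
  [0,0,0,0,0],
])

```text
time: 3.07
position: [0.569, -0.0866, 0.1315]
tcp_rot: [0.087, 0.996, -0.0, 0.002]
ft_force: [0.8, -2.0, 1.3]
finger_gap: 0.0168
gripper_force: 69.4
```

jog_arm([
  [0,0,0,0,0],
  [0,0,0,0,0],
  [0,0,0,0,0],
  [0,0,0,0,0],
])

```text
time: 3.4
position: [0.569, -0.0868, 0.1314]
tcp_rot: [0.087, 0.996, -0.0, 0.002]
ft_force: [-0.5, -1.0, 6.5]
finger_gap: 0.0171
gripper_force: 70.0
```

jog_arm([
  [0,0,-1,0,0],
  [0,0,-1.5,0,0],
  [0,0,-2.5,0,0],
  [0,0,-3.2,0,0],
  [0,0,-3.5,0,0],
])

```text
time: 3.82
position: [0.5654, -0.0849, 0.2457]
tcp_rot: [0.087, 0.996, 0.0, -0.003]
ft_force: [1.4, 0.3, -5.4]
finger_gap: 0.0167
gripper_force: 69.2
```

jog_arm([
  [0,0,-3.5,0,0],
  [0,0,-2.8,0,0],
  [0,0,-2,0,0],
  [0,0,0,0,0],
  [0,0,0,0,0],
])

```text
time: 4.23
position: [0.567, -0.0854, 0.3291]
tcp_rot: [0.087, 0.996, 0.0, -0.0]
ft_force: [-0.3, 0.0, -7.1]
finger_gap: 0.0166
gripper_force: 69.4
```

jog_arm([
  [0.2,1.2,0,0,0],
  [0.3,2.4,0,0,0],
  [0.5,3.3,0,0,0],
  [0.6,3.7,0,0,0],
  [0.6,3.7,0,0,0],
])

```text
time: 4.65
position: [0.5689, 0.0611, 0.3264]
tcp_rot: [0.087, 0.996, -0.0, -0.003]
ft_force: [0.4, 0.7, -5.6]
finger_gap: 0.0163
gripper_force: 69.3
```

jog_arm([
  [0.6,3.7,0,0,0],
  [0.6,3.7,0,0,0],
  [0.6,3.7,0,0,0],
  [0.5,3.5,0,0,0],
  [0.4,3,0,0,0],
])

```text
time: 5.07
position: [0.5719, 0.2411, 0.3259]
tcp_rot: [0.085, 0.996, -0.001, -0.003]
ft_force: [0.3, 0.2, -4.8]
finger_gap: 0.0168
gripper_force: 69.3
```

jog_arm([
  [0.3,2.4,0,0,0],
  [0.2,1.4,0,0,0],
  [0,0,0,-5,0],
  [0,0,0,0,0],
  [0,0,0,0,0],
])

```text
time: 5.48
position: [0.5757, 0.274, 0.3275]
tcp_rot: [0.045, 0.999, -0.001, -0.001]
ft_force: [-0.3, -0.3, -5.3]
finger_gap: 0.017
gripper_force: 69.3
```

```bash
python3 - <<'E'
from h import *
s=arm.observe();print(s['position'],s['ft_force'],s['tcp_rot'])
for n in('side','top'): cv2.imwrite(f'pics/{n}1.png',arm.get_image(n)[...,::-1])
a=cv2.imread('pics/side1.png')[110:290,200:420];b=cv2.imread('pics/top1.png')[120:290,190:420]
f=lambda x:cv2.resize(x,(390,320),interpolation=cv2.INTER_CUBIC)
cv2.imwrite('pics/c1.png',np.hstack([f(a),f(b)]))
E
```

```text
[0.57573883 0.27396445 0.32753574] [-0.31614307 -0.25397469 -5.25153836] [ 0.04487877  0.99899068 -0.00130925 -0.00134413]
```

View pics/c1.png

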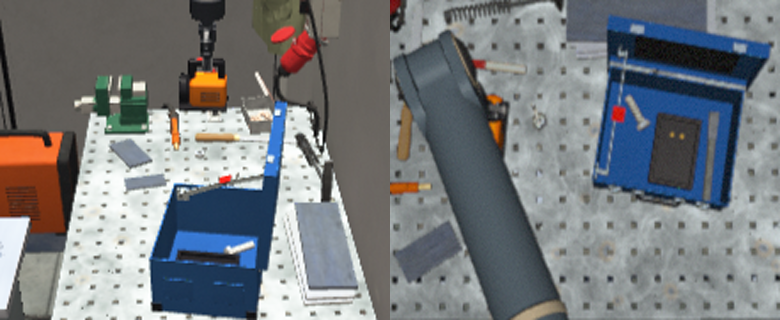

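The lamp hangs upright under the gripper and the cradle is empty. I lower it.

jog_arm([
  [0,0,3,0,0],
  [0,0,3.8,0,0],
  [0,0,3.8,0,0],
  [0,0,3.6,0,0],
  [0,0,2.8,0,0],
])

```text
time: 6.0
position: [0.5751, 0.2732, 0.1564]
tcp_rot: [0.045, 0.999, -0.001, -0.001]
ft_force: [-0.4, -1.1, -5.6]
finger_gap: 0.0167
gripper_force: 69.2
```

jog_arm([
  [0,0,2,0,0],
  [0,0,1.2,0,0],
  [0,0,0.7,0,0],
  [0,0,0.5,0,0],
  [0,0,0.3,0,0],
])

```text
time: 6.42
position: [0.5771, 0.2752, 0.113]
tcp_rot: [0.044, 0.999, 0.0, 0.001]
ft_force: [0.3, 0.1, -5.6]
finger_gap: 0.0166
gripper_force: 69.3
```

jog_arm([
  [0,0,0.2,0,0],
  [0,0,0,0,0],
  [0,0,0,0,0],
])

```text
time: 6.67
position: [0.5768, 0.2754, 0.1113]
tcp_rot: [0.043, 0.999, 0.001, 0.001]
ft_force: [-0.7, 1.1, -4.5]
finger_gap: 0.017
gripper_force: 69.3
```

jog_arm([
  [0,0,0.3,0,0],
  [0,0,0.2,0,0],
  [0,0,0.1,0,0],
  [0,0,0,0,0],
  [0,0,0,0,0],
])

```text
time: 7.08
position: [0.5762, 0.2751, 0.1042]
tcp_rot: [0.043, 0.999, -0.0, -0.0]
ft_force: [0.1, 0.7, -5.3]
finger_gap: 0.0166
gripper_force: 69.4
```

jog_arm([
  [0,0,0.1,0,0],
  [0,0,0.1,0,0],
  [0,0,0,0,0],
  [0,0,0,0,0],
])

```text
time: 7.42
position: [0.5765, 0.2751, 0.1036]
tcp_rot: [0.043, 0.999, 0.0, 0.0]
ft_force: [-3.6, -3.0, 6.0]
finger_gap: 0.0169
gripper_force: 70.7
```

Contact: the vertical force changed sign. I release and rise.

jog_arm([
  [0,0,0,0,0.3],
  [0,0,0,0,0.6],
  [0,0,0,0,0.7],
  [0,0,0,0,0.7],
  [0,0,0,0,0.7],
])

```text
time: 7.83
position: [0.5765, 0.2753, 0.1023]
tcp_rot: [0.043, 0.999, 0.0, 0.0]
ft_force: [-0.8, 0.3, -0.1]
finger_gap: 0.0598
gripper_force: 0.0
```

jog_arm([
  [0,0,-2,0,0.7],
  [0,0,-4,0,0.7],
  [0,0,-4,0,0.7],
  [0,0,-4,0,0.7],
  [0,0,-4,0,0.7],
])

```text
time: 8.25
position: [0.5761, 0.275, 0.2842]
tcp_rot: [0.043, 0.999, 0.0, 0.0]
ft_force: [1.3, 0.3, -0.3]
finger_gap: 0.0596
gripper_force: 0.0
```

jog_arm([
  [0,0,0,0,0],
  [0,0,0,0,0],
])

```text
time: 8.42
position: [0.5777, 0.2757, 0.2856]
tcp_rot: [0.043, 0.999, 0.002, 0.003]
ft_force: [0.5, -0.3, -1.8]
finger_gap: 0.0369
gripper_force: 0.0
```

```bash
python3 - <<'E'
from h import *
np.set_printoptions(precision=4,suppress=True)
W=cam('wrist');s=arm.observe();print(s['time'],s['position'],s['ft_force'])
im=arm.get_image('wrist')[...,::-1].copy();cv2.imwrite('pics/w2.png',im)
h=cv2.cvtColor(im,cv2.COLOR_BGR2HSV)
m=(h[...,0]>7)&(h[...,0]<22)&(h[...,1]>150)&(h[...,2]>110)
for c in blobs(m,(0,0,640,400),400):
    P=np.array([onz(W,q[0],.072)[:2] for q in c]).astype(np.float32);print('orange',cen(c),cv2.minAreaRect(P))
E
```

```text
8.4167 [0.5777 0.2757 0.2856] [ 0.5357 -0.2712 -1.8109]
orange [337.8212 168.646 ] ((0.5767764449119568, 0.2944797873497009), (0.022783813998103142, 0.08069837093353271), 86.1153564453125)
orange [298.3609 169.0759] ((0.5731646418571472, 0.2521812617778778), (0.022923875600099564, 0.08064239472150803), 84.46158599853516)
orange [512.5913  70.7779] ((0.49267470836639404, 0.4772602319717407), (0.01886156015098095, 0.10293146967887878), 2.3238437175750732)
```

View pics/w2.png

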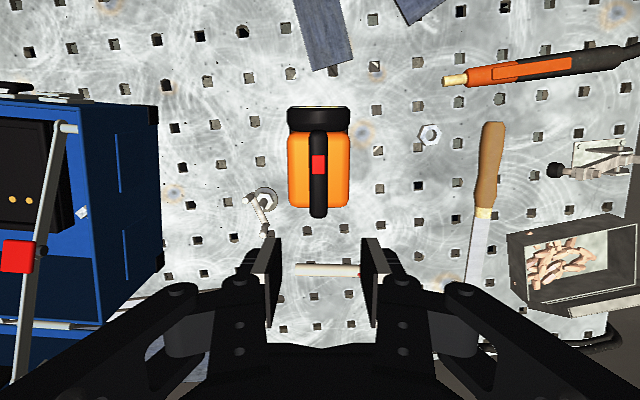

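The lamp stands upright, released, its lens toward the coupon at about (322,30). Next is the knee pad, with the fingers shut.

jog_arm([
  [-0.6,-3.4,0,0,0],
  [-0.6,-3.4,0,0,0],
  [-0.7,-3.5,0,0,0],
  [-0.7,-3.5,0,0,0],
  [-0.7,-3.5,0,0,0],
])

```text
time: 8.88
position: [0.593, 0.0982, 0.2799]
tcp_rot: [0.043, 0.999, -0.001, -0.002]
ft_force: [0.2, -0.1, 0.7]
finger_gap: -0.0001
gripper_force: 0.0
```

jog_arm([
  [-0.7,-3.5,0,0,0],
  [-0.6,-3.5,0,0,0],
  [0,0,0,5,0],
  [0,0,3.5,0,0],
  [0,0,3.5,0,0],
])

```text
time: 9.3
position: [0.6015, 0.0279, 0.2115]
tcp_rot: [0.088, 0.996, 0.0, 0.001]
ft_force: [0.8, -0.4, 0.2]
finger_gap: -0.0
gripper_force: 0.0
```

jog_arm([
  [0,0,0,0,0],
  [0,0,0,0,0],
  [0,0,0,0,0],
])

```text
time: 9.55
position: [0.6015, 0.0292, 0.2127]
tcp_rot: [0.087, 0.996, -0.0, 0.0]
ft_force: [-0.1, 0.7, 0.3]
finger_gap: 0.0002
gripper_force: 0.0
```

jog_arm([
  [0,0,1.5,0,0],
  [0,0,1,0,0],
  [0,0,0.6,0,0],
  [0,0,0.6,0,0],
  [0,0,0.5,0,0],
])

```text
time: 9.97
position: [0.6022, 0.0291, 0.1712]
tcp_rot: [0.087, 0.996, 0.0, 0.002]
ft_force: [-0.3, 0.9, 3.9]
finger_gap: -0.0002
gripper_force: 1.7
```

jog_arm([
  [0,0,0.4,0,0],
  [0,0,0.3,0,0],
  [0,0,0.2,0,0],
  [0,0,0,0,0],
  [0,0,0,0,0],
])

```text
time: 10.38
position: [0.6004, 0.0291, 0.1609]
tcp_rot: [0.087, 0.996, -0.0, -0.001]
ft_force: [-0.0, 1.0, 0.7]
finger_gap: 0.0
gripper_force: 0.5
```

jog_arm([
  [0,0,-1,0,0],
  [0,0,-3,0,0],
  [0,0,-4,0,0],
  [0,0,-4,0,0],
  [0,0,-4,0,0],
])

```text
time: 10.8
position: [0.6001, 0.0288, 0.3231]
tcp_rot: [0.087, 0.996, -0.0, -0.001]
ft_force: [1.1, -0.0, -0.5]
finger_gap: -0.0003
gripper_force: 0.0
```

jog_arm([
  [0,0,-4,0,0],
  [0,0,-4,0,0],
  [0,0,-2,0,0],
  [0,0,0,0,0],
  [0,0,0,0,0],
])

```text
time: 11.22
position: [0.6009, 0.0288, 0.4226]
tcp_rot: [0.087, 0.996, 0.0, 0.001]
ft_force: [-0.3, -0.2, -0.6]
finger_gap: -0.0001
gripper_force: 0.0
```

```bash
python3 - <<'E'
from h import *
s=arm.observe();print(s['time'],s['position'],s['ft_force'])
for n in('side','top'): cv2.imwrite(f'pics/{n}2.png',arm.get_image(n)[...,::-1])
a=cv2.imread('pics/side2.png')[130:290,240:440];b=cv2.imread('pics/top2.png')[90:250,230:430]
f=lambda x:cv2.resize(x,(400,320),interpolation=cv2.INTER_CUBIC)
cv2.imwrite('pics/c2.png',np.hstack([f(a),f(b)]))
E
```

```text
11.2167 [0.60087786 0.02880682 0.42260252] [-0.34409907 -0.15807382 -0.64452164]
```

View pics/c2.png

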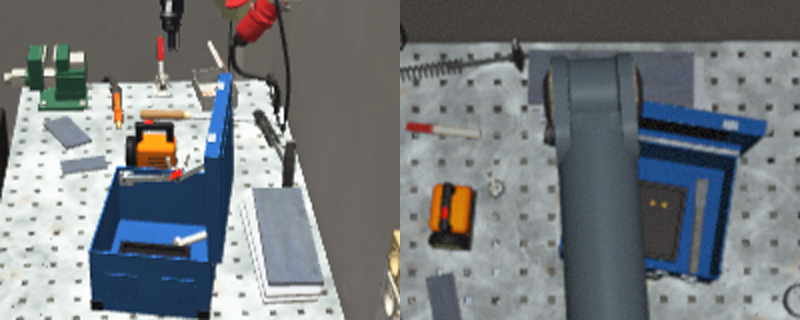

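The stay is broken downward (pad now at the rim), and the lid leans slightly forward. I go behind the lid.

jog_arm([
  [-3.4,-2.1,0,0,0],
  [-3.4,-2.1,0,0,0],
  [-3.4,-2.1,0,0,0],
  [-3.4,-2.1,0,0,0],
  [-3.4,-2.1,0,0,0],
])

```text
time: 11.73
position: [0.7508, -0.1048, 0.4187]
tcp_rot: [0.087, 0.996, 0.0, -0.002]
ft_force: [0.4, 0.4, 1.0]
finger_gap: 0.0
gripper_force: 0.0
```

jog_arm([
  [0,0,2.5,0,0],
  [0,0,3,0,0],
  [0,0,3,0,0],
  [0,0,2,0,0],
  [0,0,0,0,0],
])

```text
time: 12.15
position: [0.7471, -0.1031, 0.3074]
tcp_rot: [0.087, 0.996, 0.0, -0.007]
ft_force: [-0.6, 0.8, -0.4]
finger_gap: -0.0002
gripper_force: 0.0
```

jog_arm([
  [2,0,0,0,0],
  [2,0,0,0,0],
  [2,0,0,0,0],
  [2,0,0,0,0],
  [2,0,0,0,0],
])

```text
time: 12.57
position: [0.6519, -0.0866, 0.3167]
tcp_rot: [0.087, 0.996, -0.0, 0.001]
ft_force: [3.2, -0.8, -0.4]
finger_gap: 0.0004
gripper_force: 1.3
```

jog_arm([
  [2,0,0.6,0,0],
  [2,0,0.8,0,0],
  [1.5,0,0.9,0,0],
  [1.3,0,1.0,0,0],
  [1,0,0.9,0,0],
])

```text
time: 12.98
position: [0.5744, -0.073, 0.2753]
tcp_rot: [0.087, 0.996, 0.0, 0.001]
ft_force: [-0.3, 1.5, 1.6]
finger_gap: -0.0
gripper_force: 0.9
```

jog_arm([
  [1.3,0,1.4,0,0],
  [1.1,0,1.4,0,0],
  [0.9,0,1.4,0,0],
  [0.7,0,1.4,0,0],
  [0.6,0,1.4,0,0],
])

```text
time: 13.4
position: [0.5293, -0.065, 0.2046]
tcp_rot: [0.087, 0.996, 0.0, 0.0]
ft_force: [0.6, 0.2, -0.0]
finger_gap: 0.0002
gripper_force: 0.4
```

jog_arm([
  [0.5,0,1.2,0,0],
  [0.3,0,1.0,0,0],
  [0.2,0,0.8,0,0],
  [0.1,0,0.6,0,0],
  [0,0,0.3,0,0],
])

```text
time: 13.82
position: [0.5185, -0.0631, 0.1646]
tcp_rot: [0.087, 0.996, 0.0, -0.001]
ft_force: [-0.7, 0.2, 0.3]
finger_gap: -0.0002
gripper_force: 0.4
```

jog_arm([
  [0,0,0.2,0,0],
  [0,0,0.2,0,0],
  [0,0,0,0,0],
  [0,0,0,0,0],
  [0,0,0,0,0],
])

```text
time: 14.23
position: [0.5186, -0.0631, 0.1639]
tcp_rot: [0.087, 0.996, 0.001, -0.0]
ft_force: [-7.7, 2.3, 18.3]
finger_gap: 0.0002
gripper_force: 9.3
```

Hard stop at TCP z = 0.164, which is exactly the computed shut height. I back off and check.

jog_arm([
  [0,0,-1,0,0],
  [0,0,-3,0,0],
  [0,0,-4,0,0],
  [0,0,-4,0,0],
  [0,0,-4,0,0],
])

```text
time: 14.65
position: [0.5188, -0.0633, 0.3236]
tcp_rot: [0.087, 0.996, -0.0, 0.0]
ft_force: [1.0, 0.3, 0.4]
finger_gap: -0.0003
gripper_force: 0.0
```

jog_arm([
  [0,0,0,0,0],
  [0,0,0,0,0],
  [0,0,0,0,0],
])

```text
time: 14.9
position: [0.5187, -0.0631, 0.3212]
tcp_rot: [0.087, 0.996, 0.0, 0.0]
ft_force: [0.1, 0.8, -0.5]
finger_gap: 0.0002
gripper_force: 0.0
```

```bash
python3 - <<'E'
from h import *
s=arm.observe();print(s['time'],s['position'],s['ft_force'])
for n in('side','top'): cv2.imwrite(f'pics/{n}3.png',arm.get_image(n)[...,::-1])
a=cv2.imread('pics/side3.png')[150:310,240:440];b=cv2.imread('pics/top3.png')[110:270,200:400]
f=lambda x:cv2.resize(x,(400,320),interpolation=cv2.INTER_CUBIC)
cv2.imwrite('pics/c3.png',np.hstack([f(a),f(b)]))
E
```

```text
14.9 [ 0.51870404 -0.06310585  0.32124144] [ 0.14442169  0.8139116  -0.48495084]
```

View pics/c3.png

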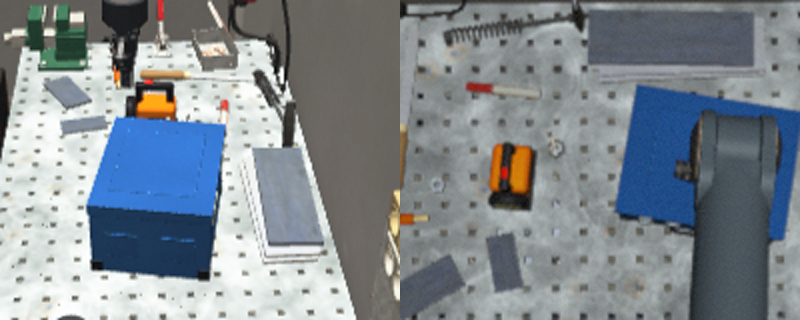

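The lid is shut flush, the lamp stands facing the coupon, and the arm touches nothing. I hand in.

```bash
python3 -c "
from plant import arm
print(arm.finish_job())"
```

```text
the job is handed in; nothing more can be done
None
```

I handed the job in at about 15 s of the 64 s: the lamp stands upright with its lens facing the coupon (centres about 155 mm apart), the stay is folded, the lid is shut without slamming, and the arm is clear; no verdict came back.

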